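# Tighten a preserving-jar band with a click wrench

### The arm

A 6-joint arm with a two-finger parallel gripper is mounted at the origin on the work surface. World frame = base frame: x ahead of the robot, y to its left, z up, the work surface at z = 0. Lengths are in m, angles in rad, forces in N, time in s.
With the tool pointing down it reaches from about 0.25 to 0.85 m from the base axis. Payload 12.5 kg.
Tool frame: the origin (TCP) lies at the very end of the fingers, on their centre line; the grasp point (between the pads) lies behind it (r.grasp_offset is the z of the grasp point in the tool frame, in m); z points along the fingers, y is the line along which they close (so a half turn about z gives the same grasp; the last joint's range is limited). The gripper opens to 93 mm and grips with 3 to 60 N. Pads are 15 mm wide; open, the fingers measure 128 mm over their backs; the gripper's body (75 mm by 188 mm) begins 65 mm behind the grasp point.
Start: joints at [-1.2, 0.351, 1.652, -0, 1.139, -0.085], TCP at [0.242, -0.494, 0.219] pointing down, gripper open.
Joint ranges: [-2.75, 2.75], [-0.79, 2.1], [0.01, 2.65], [-1.57, 4.71], [0.07, 3.14], [-2.87, 2.87]. Speed limits (rad/s): [2.22, 2.22, 2.79, 3.14, 3.14, 3.14].

### API

Orientations are given as [roll, pitch, yaw] about the fixed x, y, z axes, in that order (R = Rz(yaw) Ry(pitch) Rx(roll)).
In Python, from cell import readout, vision, r gives the robot as it stands.
- The arm moves only by the tool apply_moves, never from a script. Its arguments are lists of equal length, an entry for each row: "xyz": the shift along the world's x, y, z in m, a list of three; "angular": the turn, a rotation vector about the world's x, y, z in degrees, a list of three; "hand": the opening, from -1 (shut) to 1 (fully open). In form: {"xyz": [[dx, dy, dz], ...], "angular": [[wx, wy, wz], ...], "hand": [hand, ...]}. A call has 1 to 10 rows; each row shifts and turns the commanded pose from where the row before left it; what a row does not reach is not made up. A row lasts 1/12 s, in which the tool goes at most 41.7 mm and 7.16 degrees, less where a joint would pass 70% of its speed; a pose out of reach is approached as far as the arm can. A call with a gripper value outside its range is refused whole. The fingers move at their own pace and stop on an object; the grip force is fixed at half the most. Time passes only in rows, so rows that do not move let the fingers close. It gives the time, the measured TCP pose, the force, the opening and the grip force at its end, in the units of the state.
- readout.get_state(): the state, without advancing time (a new reading comes with each control period).
- vision.snapshot(name): name is "scene" or "top"; returns (picture, depth): 400x640x3 uint8, blue, green, red; 400x640 float32, m along the optical axis (not along the pixel's ray), 0 where there is no reading.
- vision.camera_info(name): a dict with "fx", "fy", "cx", "cy" (pixels), "rvec" (rotation vector, rad) and "tvec" (3), from world to camera coordinates, as OpenCV has them. Camera axes: x right, y down, z forward; pixel columns grow to the right and rows downward; lengths in m; the calibration is good to about 2 mm. A picture is of the moment at which its call begins. camera_info takes no time and is no camera call.
- r.sign_off(): hands the job in; it is judged then, once.
Trained networks look in the newest picture that a camera, given by its name, has taken for a name from the list of things; names that differ only in an ending like _2 or _b are one class to them, and where a whole thing is asked for, a point or a joint stands for the part that bears it (a point fixed in the world has none). Each returns a list of dicts, best first, with "conf" (0 to 1); they miss things now and then, are a little off and sometimes report something else, mostly with a low value. They report only what shows in the picture. A call takes as long as a camera call. They do not tell look-alikes from the thing itself.
- vision.find_in(camera, name): "uv" ([column, row] in pixels, amid what is visible of it).
The state is a dict: "time_s": time; "joint_pos": joint angles; "qd": joint speeds; "effort": joint torques, N m; "position": TCP position; "tool_rot": TCP orientation; "ft_force": force on the tool from outside, world axes, zero at the start; "wrist_torque": the same for the moment, N m; "width": opening from 0.0 (shut) to 1.0 (fully open); "gripper_force": force on a finger pad.
Only numpy, scipy, OpenCV 4.12 (cv2) and the standard library are available. Lean on these libraries where they do the work, as an engineer would, in place of code of your own. Each camera call takes 0.05 s, during which the arm holds its last target. There are 200 camera calls.

### The job

Take the click-type band wrench off its wooden block, drop its notched ring fully down over the six-lug band of the jar in the holder, and pull the red handle clockwise (seen from above) until the band comes tight and the handle breaks over at its hinge. Stop there, well before the hinge reaches the end of its travel, ease the handle back until it is just straight again, without letting it snap back or turning the band back, and let go, leaving the wrench sitting on the tightened band. Do not ram the wrench down or lean on the glass jar, and do not disturb the other things on the table.

Things in the scene. Friction and masses are not known exactly. Their poses are not given: they have to be found in the camera images.
- band_top (a point): centre of the flat top face of the steel screw band on the red jar clamped in the green cup of the wooden holder; about 150 mm above the table, z up, x through the middle of a lug. Band 73 mm across, 18 mm high. It turns clockwise from above with a light drag (0.35 N m) and comes tight after 0.35 to 0.85 rad (its seal then gives 0.08 rad more): where differs each time and cannot be seen. The jar itself cannot turn.
- band_lug (a point): outer face of one of the band's six lugs, half-way up, 42 mm from the band's axis; it goes round with the band. The lugs are 60 degrees apart and 12 mm wide, with roof-shaped tops (their upper 6 mm) that guide a ring down over them.
- seal (a joint): how far the band's last bit of turn has squeezed the rubber seal under the lid: 0 rad while the band is still running on, 0.08 rad when the band is fully tight. It stays squeezed when the wrench is let go, and goes back to 0 if the band is turned back (anticlockwise).
- station: the jar holder, fixed to the table, with the red jar and its band: wooden board 170 x 180 mm and 18 mm thick, green cup 100 mm across up to 58 mm over the table, jar 82 mm across, a small toggle clamp at one side. Origin under the centre of the board, on the jar's axis.
- wrench: the loose click-type band wrench, 0.5 kg: dark steel ring, neck, break-over hinge, red handle. Origin on the ring's axis at its lower edge, z up, handle along -x. Centre of mass 26 mm from the ring's axis towards the handle. It starts flat on a dark wooden block, 84 mm (along the handle, roughly) x 110 mm, 30 mm high, under the ring only.
- wrench_ring (a point): on the axis of the wrench's ring, at the underside of its top lip: 15 mm above the ring's lower edge. Ring 101 mm across, 20 mm high, hole 61 mm, six notches 60 degrees apart, 17 mm wide (2.5 mm play each side of a lug), each under a yellow mark, one on x: it fits the band in six headings. Handle along -x. Fully down on the band, this point meets band_top (within 4 mm).
- wrench_neck (a point): centre of the wrench's neck, a steel block 22 mm wide across the handle, 20 mm high, of which about 28 mm is free between ring and handle; 62 mm from the ring's axis. The place to carry the wrench by: nothing is beside or below it. Axes as wrench_ring.
- wrench_grip (a point): centre of the red handle grip, a level round bar 25 mm thick, 84 mm long along this x axis (which points to the ring); with the handle straight it is 195 mm from the ring's axis and 123 mm from the hinge, and at the same height as the neck (10 mm above the ring's lower edge).
- click (a joint): the wrench's upright break-over hinge, 72 mm from the ring's axis: 0 rad = handle straight (sprung), grows as the handle breaks over clockwise, end of travel 0.36 rad. It gives way when the sideways pull at the middle of the grip reaches about 8 N and stays near 9 N; at the end of travel more pull would overtighten the band. It springs straight as the pull is taken off.
- jar_tomato: a filled jar of tomato (red), 82 mm across, 130 mm tall with its steel band, 0.75 kg; origin at the centre of its underside. A bystander: leave alone.
- jar_mustard: a filled jar with yellow contents, same size as jar_tomato. A bystander: leave alone.
- jar_beans: a filled jar with green contents, same size as jar_tomato. A bystander: leave alone.
- spare_band: a plain loose steel band ring, 75 mm across, 18 mm high, lying flat; origin at the centre of its underside. A bystander: leave alone.
- funnel: a steel canning funnel standing narrow end down, 124 mm across at the top, 70 mm high; origin at the centre of its underside. A bystander: leave alone.
- timer: a round kitchen timer, white base and red dial, 64 mm across, 36 mm high; origin at the centre of its underside. A bystander: leave alone.
- lid_wand: a green lid-lifting wand lying flat, about 165 mm long, 12 to 18 mm wide, 14 mm high; origin under its middle. A bystander: leave alone.
There are look-alikes about, which are no part of the job. What is shaped like the station but blue is not meant.

How it is judged:
On the way, in this order (a step that is already met when the one before it is completed fails the run):
1. the wrench ring sits fully down on the band (distance between wrench_ring and band_top below 0.004 m and angle between wrench_ring's own z axis and vertical below 0.06 rad), for 0.2 s.
2. the band is tight and the handle has broken over at its hinge, the ring still fully down on the band (all of step 1 and value of joint click above 0.1 rad and contact force between wrench and station above 25 N and value of joint seal above 0.05 rad), for 0.1 s.
At the end, for the whole second after the job is handed in: the wrench rests, released, fully down on the band (ring point within 4 mm of the band's top centre, tilted less than 0.06 rad), its handle straight again (hinge under 0.03 rad) and the band still tight (seal squeezed more than 0.05 rad) (all of step 1 and value of joint click below 0.03 rad and value of joint seal above 0.05 rad and linear speed of wrench below 0.02 m/s); the robot touches nothing.
It fails at once if the break-over hinge is driven to the end of its travel (over 0.32 rad): the band is overtightened (value of joint click above 0.32 rad).
It fails at once if the robot itself bears on the jar or its holder with more than 10 N (contact force between the arm and station above 10 N).
It fails at once if the wrench loads the band and jar with more than 75 N, all contacts added up: rammed down or overtightened (breaking over takes about 45 N) (contact force between wrench and station above 75 N).
It fails at once if the broken-over handle is let snap back (faster than 4 rad/s at its hinge) (velocity of joint click below -4 rad/s).
It fails at once if a filled jar, the spare band, funnel, timer or lid wand is moved more than 25 mm (distance of any of jar_tomato, jar_mustard, jar_beans, spare_band, funnel, timer, lid_wand from where it was at the start of the episode above 0.025 m).
It also fails if it takes over 64 s, if anything falls off the work surface, if the arm or the gripper's body presses on something with over 40 N, if the wrist force passes 120 N, or if a joint passes its speed limit or range.

## Working session

There is one attempt and no reset: what is moved stays moved. The work goes in short steps, Python scripts to look and compute and a tool call to move; the robot and the scene stay as the last step left them, time stands still between calls to the robot, and variables do not carry over. Pictures are saved under pics/ and viewed, at most 10 in all, crops included, and the job is handed in when it is done.

Besides the shell and the picture viewer there is one more tool, called after "Call:" as name(argument=value, ...), one argument or row to a line, values as JSON. apply_moves: Moves the arm, as the interface text tells. Its arguments: {"type":"object","properties":{"xyz":{"type":"array"},"angular":{"type":"array"},"hand":{"type":"array"}},"required":["xyz","angular","hand"]}

```bash
ls; mkdir -p pics; cat > h.py <<'E'
import numpy as np, cv2
from cell import readout, vision, r
def cam(n):
    c=vision.camera_info(n); K=np.array([[c['fx'],0,c['cx']],[0,c['fy'],c['cy']],[0,0,1.]])
    R=cv2.Rodrigues(np.array(c['rvec'],float))[0]; return K,R,np.array(c['tvec'],float).ravel()
def cloud(n,d):
    K,R,t=cam(n); v,u=np.mgrid[:d.shape[0],:d.shape[1]]
    p=np.stack([(u-K[0,2])/K[0,0]*d,(v-K[1,2])/K[1,1]*d,d],-1); w=(p-t)@R; w[d<=0]=np.nan; return w
def atz(n,uv,z):
    K,R,t=cam(n); ray=R.T@np.linalg.solve(K,[uv[0],uv[1],1]); c=-R.T@t; return c+ray*(z-c[2])/ray[2]
E
python3 - <<'E'
from h import *
print(r.grasp_offset)
for n in('scene','top'):
    p,d=vision.snapshot(n); cv2.imwrite(f'pics/{n}0.png',p); np.savez(f'{n}0.npz',p=p,d=d); w=cloud(n,d)
    K,R,t=cam(n); print(n,-R.T@t)
    for o in('station','band_top','wrench','wrench_ring','wrench_neck','wrench_grip'):
        for f in vision.find_in(n,o)[:3]:
            u,v=map(int,map(round,f['uv'])); print(o,round(f['conf'],2),u,v,w[v,u].round(3))
E
```

```text
pics
-0.0188
scene [ 1.2221522  -0.01907978  0.95817217]
station 0.71 465 156 [0.272 0.449 0.058]
station 0.69 353 255 [0.659 0.07  0.084]
station 0.22 497 198 [0.486 0.476 0.104]
band_top 0.9 470 130 [0.253 0.444 0.149]
band_top 0.74 356 227 [0.623 0.075 0.154]
wrench 0.91 230 224 [ 0.523 -0.263  0.033]
wrench_ring 0.91 229 223 [ 0.519 -0.267  0.032]
wrench_neck 0.83 230 220 [ 0.522 -0.261  0.05 ]
wrench_grip 0.6 241 184 [ 0.387 -0.247  0.05 ]
top [0.2900236  0.03599077 1.28460495]
station 0.74 297 170 [0.591 0.075 0.146]
station 0.66 172 295 [0.241 0.414 0.153]
station 0.18 300 162 [0.614 0.066 0.15 ]
band_top 0.97 300 162 [0.614 0.066 0.15 ]
band_top 0.74 228 250 [ 0.371  0.298 -0.002]
band_top 0.61 160 296 [0.239 0.447 0.152]
wrench 0.88 404 203 [ 0.508 -0.257  0.048]
wrench 0.24 316 243 [0.389 0.02  0.01 ]
wrench 0.16 298 164 [0.608 0.072 0.149]
wrench_ring 0.89 403 200 [ 0.516 -0.253  0.055]
wrench_ring 0.23 228 130 [0.72  0.282 0.128]
wrench_neck 0.93 403 205 [ 0.509 -0.264  0.003]
wrench_grip 0.55 404 247 [ 0.37  -0.249  0.055]
wrench_grip 0.32 300 162 [0.614 0.066 0.15 ]
```

View pics/scene0.png

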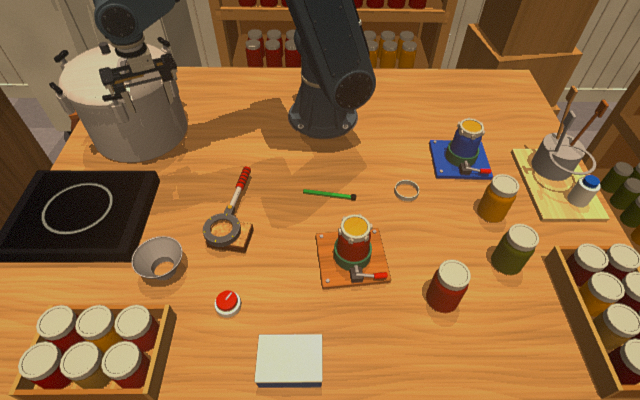

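View pics/top0.png

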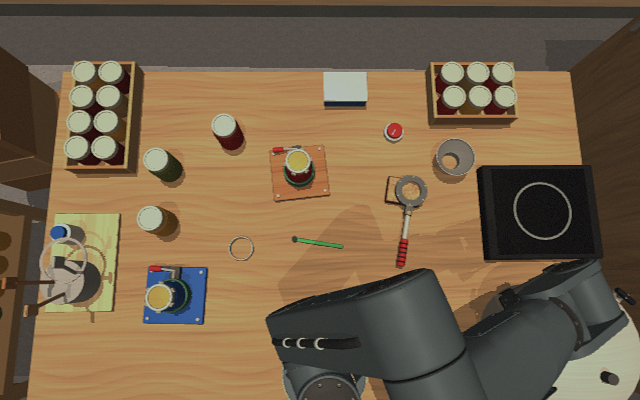

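The scene picture shows the wooden station with its red jar at (353,240) and the blue look-alike at (465,150). The wrench ring is at (222,230) with the handle at (240,185). In the top picture the ring is at (411,190), the grip at (402,250) and the band at (298,160). Next I fit both from the depth cloud and crop close views.

```bash
python3 - <<'E'
from h import *
A=[]
from scipy.optimize import least_squares
for n,rb,wb in(('top',(265,130,70,80),(375,165,70,110)),('scene',(310,200,90,90),(190,155,80,110))):
    z=np.load(n+'0.npz'); p,d=z['p'],z['d']; w=cloud(n,d)
    x,y,a,b=rb; A.append(cv2.resize(p[y:y+b,x:x+a],(400,400),interpolation=cv2.INTER_CUBIC))
    x,y,a,b=wb; A.append(cv2.resize(p[y:y+b,x:x+a],(int(400*a/b),400),interpolation=cv2.INTER_CUBIC))
    q=w.reshape(-1,3); q=q[np.isfinite(q[:,0])]
    b=q[(abs(q[:,2]-.15)<.008)&(np.hypot(q[:,0]-.615,q[:,1]-.07)<.06)]
    print(n,'band',len(b),np.median(b,0).round(4),((b.min(0)+b.max(0))/2).round(4),b.min(0).round(3),b.max(0).round(3))
    k=q[(q[:,2]>.038)&(q[:,2]<.07)&(abs(q[:,0]-.45)<.2)&(abs(q[:,1]+.26)<.06)]
    rg=k[k[:,0]>.5]; hd=k[(k[:,0]<.44)]
    print('wr',len(k),k.min(0).round(3),k.max(0).round(3),'ringz',np.median(rg[:,2]),((rg.min(0)+rg.max(0))/2).round(4),'handle fit',np.polyfit(hd[:,0],hd[:,1],1).round(4),np.percentile(hd[:,2],[50,95]))
    f=least_squares(lambda s:np.hypot(rg[:,0]-s[0],rg[:,1]-s[1])-s[2],[.55,-.27,.04],loss='soft_l1',f_scale=.004); print('circle',f.x.round(4))
    for lo in np.arange(.32,.62,.02):
        m=k[(k[:,0]>=lo)&(k[:,0]<lo+.02)]
        if len(m): print(round(lo,2),len(m),m[:,1].min().round(3),m[:,1].max().round(3),np.median(m[:,2]).round(3))
cv2.imwrite('pics/c0.png',np.hstack(A[:2])); cv2.imwrite('pics/c1.png',np.hstack(A[2:]))
E
```

```text
top band 529 [0.6168 0.0715 0.1498] [0.6182 0.0715 0.1492] [0.578 0.031 0.142] [0.658 0.112 0.156]
wr 887 [ 0.313 -0.32   0.038] [ 0.599 -0.229  0.058] ringz 0.050037077550760846 [ 0.5495 -0.276   0.0477] handle fit [-0.1853 -0.1793] [0.0492662  0.05453288]
circle [ 0.5478 -0.2798  0.0405]
0.32 53 -0.255 -0.229 0.052
0.34 53 -0.256 -0.231 0.05
0.36 57 -0.261 -0.236 0.05
0.38 47 -0.265 -0.239 0.049
0.4 33 -0.265 -0.249 0.047
0.42 32 -0.267 -0.251 0.047
0.44 32 -0.271 -0.255 0.047
0.46 44 -0.281 -0.257 0.049
0.48 50 -0.292 -0.259 0.051
0.5 128 -0.319 -0.233 0.05
0.52 89 -0.32 -0.233 0.05
0.54 63 -0.32 -0.232 0.05
0.56 91 -0.32 -0.235 0.05
0.58 99 -0.318 -0.247 0.05
scene band 665 [0.6216 0.0723 0.1503] [0.6192 0.0733 0.1487] [0.578 0.031 0.142] [0.661 0.115 0.155]
wr 986 [ 0.316 -0.32   0.038] [ 0.599 -0.228  0.058] ringz 0.05117384878545407 [ 0.5498 -0.275   0.0475] handle fit [-0.194  -0.1732] [0.05003479 0.05553937]
circle [ 0.5513 -0.2785  0.0415]
0.32 41 -0.25 -0.228 0.051
0.34 45 -0.257 -0.231 0.051
0.36 43 -0.26 -0.235 0.052
0.38 53 -0.262 -0.239 0.05
0.4 30 -0.264 -0.247 0.048
0.42 32 -0.265 -0.249 0.047
0.44 31 -0.27 -0.254 0.048
0.46 31 -0.278 -0.256 0.05
0.48 59 -0.289 -0.257 0.051
0.5 133 -0.319 -0.242 0.051
0.52 95 -0.32 -0.232 0.051
0.54 73 -0.319 -0.23 0.052
0.56 120 -0.319 -0.233 0.051
0.58 194 -0.317 -0.242 0.051
```

View pics/c0.png

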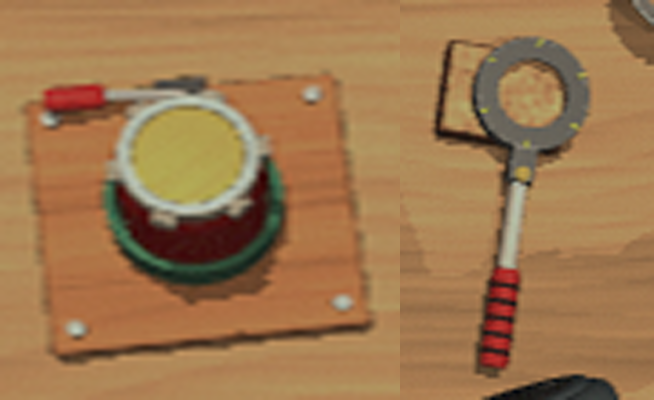

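View pics/c1.png

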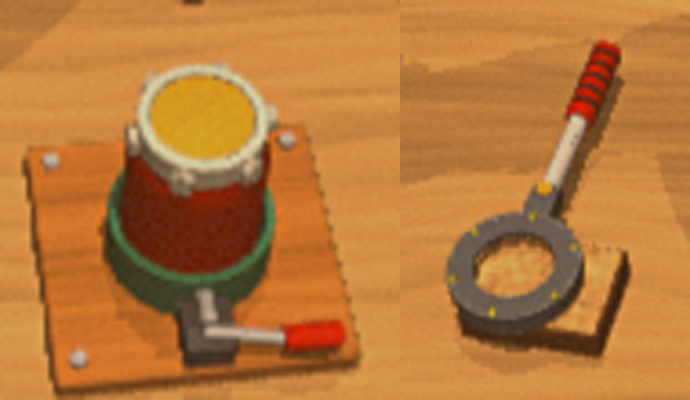

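The crops show the ring with yellow marks on a pale neck-handle, and the band's lugs: two at the front, at about (180,182) and (262,150) in the scene crop. I'll refine the ring centre and heading, and the lug azimuth.

```bash
cat >> h.py <<'E'
def proj(n,X):
    K,R,t=cam(n); return cv2.projectPoints(np.asarray(X,float).reshape(-1,1,3),cv2.Rodrigues(R)[0],t,K,None)[0].reshape(-1,2)
def samp(p,uv): return cv2.remap(p.astype(np.float32),uv[:,0].astype(np.float32)[None],uv[:,1].astype(np.float32)[None],cv2.INTER_LINEAR)[0]
E
python3 - <<'E'
from h import *
from scipy.optimize import minimize
a=np.linspace(0,2*np.pi,90,endpoint=False)
for n in('top','scene'):
    p=np.load(n+'0.npz')['p']; hsv=cv2.cvtColor(p,cv2.COLOR_BGR2HSV); S=hsv[...,1].astype(float)
    def cost(c,z=.05):
        g=lambda rr:samp(S,proj(n,np.c_[c[0]+rr*np.cos(a),c[1]+rr*np.sin(a),0*a+z]))
        return np.mean([g(.034).mean(),g(.04).mean(),g(.047).mean()])-.5*g(.027).mean()
    best=min(((cost((x,y)),x,y) for x in np.arange(.53,.571,.004) for y in np.arange(-.295,-.26,.004)))
    f=minimize(cost,best[1:],method='Nelder-Mead',options=dict(initial_simplex=np.array(best[1:])+np.array([[0,0],[.003,0],[0,.003]])))
    print(n,'ring',f.x.round(4),f.fun)
    # yellow marks
    c=f.x; al=np.radians(np.arange(0,360,2))
    for rr in(.036,.040,.044,.047):
        s=samp(S,proj(n,np.c_[c[0]+rr*np.cos(al),c[1]+rr*np.sin(al),0*al+.05])); ph=np.angle((s*np.exp(6j*al)).sum())/6
        print(' marks',rr,np.degrees(ph).round(1),abs((s*np.exp(6j*al)).mean()).round(1))
    # band top: yellow lid disc/white band edge
    m=cv2.inRange(hsv,(18,90,80),(32,255,255)); 
    x0,y0=proj(n,[.618,.072,.15])[0].astype(int); mm=np.zeros_like(m); mm[y0-22:y0+22,x0-25:x0+25]=m[y0-22:y0+22,x0-25:x0+25]
    k,l,st,ce=cv2.connectedComponentsWithStats(mm); i=1+np.argmax(st[1:,4]); print(' lid centre',ce[i],st[i],atz(n,ce[i],.15).round(4))
uv=[(180,184),(262,150),(132,140),(268,114),(150,80),(222,70)]
c=np.array([.618,.072])
for u,v in uv:
    q=atz('scene',(310+(u+.5)*90/400-.5,200+(v+.5)*90/400-.5),.141)[:2]-c; an=np.degrees(np.arctan2(q[1],q[0])); print('lug',an.round(1),(an%60).round(1),np.hypot(*q).round(3))
for u,v in((163,218),(238,206),(113,170),(263,145)):
    q=atz('top',(265+(u+.5)*70/400-.5,130+(v+.5)*80/400-.5),.141)[:2]-c; an=np.degrees(np.arctan2(q[1],q[0])); print('lugT',an.round(1),(an%60).round(1),np.hypot(*q).round(3))
E
```

```text
top ring [ 0.5478 -0.2806] -26.899749755859375
 marks 0.036 1.5 0.2
 marks 0.04 -8.9 1.2
 marks 0.044 -10.6 9.2
 marks 0.047 -10.8 9.3
 lid centre [297.49333333 160.42      ] [288 151  20  20 300] [0.6185 0.0729 0.15  ]
scene ring [ 0.5477 -0.2815] -11.590339660644531
 marks 0.036 -29.0 0.3
 marks 0.04 -11.0 1.7
 marks 0.044 -11.1 12.4
 marks 0.047 -10.9 12.3
 lid centre [355.19251337 226.0828877 ] [343 217  25  19 374] [0.6177 0.0732 0.15  ]
lug -18.4 41.6 0.04
lug 65.8 5.8 0.037
lug -77.5 42.5 0.038
lug 103.8 43.8 0.04
lug -142.3 37.7 0.042
lug 159.5 39.5 0.044
lugT 158.3 38.3 0.038
lugT -139.6 40.4 0.037
lugT 99.1 39.1 0.04
lugT -77.3 42.7 0.038
```

```bash
python3 - <<'E'
from h import *
s=readout.get_state(); print(s)
from scipy.spatial.transform import Rotation as Ro
M=Ro.from_euler('xyz',s['tool_rot']).as_matrix(); print(M.round(3)); print('y dir deg',np.degrees(np.arctan2(M[1,1],M[0,1])))
E
```

```text
{'time_s': 0.7, 'joint_pos': array([-1.19961930e+00,  3.50679913e-01,  1.65179614e+00, -6.00876579e-06,
        1.13908823e+00, -8.45924091e-02]), 'qd': array([ 0.00025962,  0.00089418, -0.00217457, -0.00089836, -0.00045344,
       -0.00050795]), 'effort': array([-9.84636354e-04, -4.97159100e+01, -2.85460013e+01,  7.00630015e-02,
        2.21128209e-02, -1.09906921e-05]), 'position': array([ 0.24210663, -0.49383717,  0.21864503]), 'tool_rot': array([3.14156484e+00, 7.83518010e-06, 4.55771947e-01]), 'ft_force': array([ 0.85314174, -0.47967989, -0.00318223]), 'wrist_torque': array([-0.00887595,  0.00843172,  0.01552004]), 'gripper_force': 0.0, 'width': 1.0010769342612418}
[[ 0.898  0.44   0.   ]
 [ 0.44  -0.898 -0.   ]
 [-0.     0.    -1.   ]]
y dir deg -63.88619098190802
```

Call:
apply_moves(
  xyz=[
    [0.0245,0.0225,0],
    [0.0245,0.0225,0],
    [0.0245,0.0225,0],
    [0.0245,0.0225,0],
    [0.0245,0.0225,0],
    [0.0245,0.0225,0],
    [0.0245,0.0225,0],
    [0.0245,0.0225,0],
    [0.0245,0.0225,0],
    [0.0245,0.0225,0],
  ],
  angular=[
    [0,0,-3.7],
    [0,0,-3.7],
    [0,0,-3.7],
    [0,0,-3.7],
    [0,0,-3.7],
    [0,0,-3.7],
    [0,0,-3.7],
    [0,0,-3.7],
    [0,0,-3.7],
    [0,0,-3.7],
  ],
  hand=[0.5,0.5,0.5,0.5,0.5,0.5,0.5,0.5,0.5,0.5],
)

```text
time_s: 1.53
position: [0.4882, -0.2675, 0.2188]
tool_rot: [3.141, -0.0, -0.193]
ft_force: [0.5, -0.6, -0.7]
width: 0.749
gripper_force: 0.0
```

Call:
apply_moves(
  xyz=[
    [0,0,-0.028],
    [0,0,-0.028],
    [0,0,-0.028],
    [0,0,-0.028],
    [0,0,-0.028],
    [0,0,-0.028],
    [0,0,-0.02],
    [0,0,-0.0086],
    [0,0,0],
    [0,0,0],
  ],
  angular=[
    [0,0,0],
    [0,0,0],
    [0,0,0],
    [0,0,0],
    [0,0,0],
    [0,0,0],
    [0,0,0],
    [0,0,0],
    [0,0,0],
    [0,0,0],
  ],
  hand=[0.5,0.5,0.5,0.5,0.5,0.5,0.5,0.5,0.5,0.5],
)

```text
time_s: 2.37
position: [0.4874, -0.269, 0.0226]
tool_rot: [3.141, -0.0, -0.19]
ft_force: [-0.3, -0.2, 0.5]
width: 0.753
gripper_force: 0.0
```

Call:
apply_moves(
  xyz=[
    [0,0,0],
    [0,0,0],
    [0,0,0],
    [0,0,0],
    [0,0,0],
    [0,0,0],
    [0,0,0],
    [0,0,0],
    [0,0,0],
    [0,0,0],
  ],
  angular=[
    [0,0,0],
    [0,0,0],
    [0,0,0],
    [0,0,0],
    [0,0,0],
    [0,0,0],
    [0,0,0],
    [0,0,0],
    [0,0,0],
    [0,0,0],
  ],
  hand=[-1,-1,-1,-1,-1,-1,-1,-1,-1,-1],
)

```text
time_s: 3.2
position: [0.4871, -0.2689, 0.0221]
tool_rot: [3.142, -0.0, -0.19]
ft_force: [-0.3, -0.8, 1.2]
width: 0.237
gripper_force: 30.0
```

Call:
apply_moves(
  xyz=[
    [0,0,0.01],
    [0,0,0.02],
    [0,0,0.03],
    [0,0,0.03],
    [0,0,0.03],
    [0,0,0.03],
    [0,0,0.02],
    [0,0,0.01],
    [0,0,0],
    [0,0,0],
  ],
  angular=[
    [0,0,0],
    [0,0,0],
    [0,0,0],
    [0,0,0],
    [0,0,0],
    [0,0,0],
    [0,0,0],
    [0,0,0],
    [0,0,0],
    [0,0,0],
  ],
  hand=[-1,-1,-1,-1,-1,-1,-1,-1,-1,-1],
)

```text
time_s: 4.03
position: [0.4866, -0.2685, 0.2012]
tool_rot: [-3.141, 0.001, -0.19]
ft_force: [0.7, 0.5, -5.8]
width: 0.234
gripper_force: 30.0
```

Call:
apply_moves(
  xyz=[
    [0.0084,0.03,0],
    [0.0084,0.03,0],
    [0.0084,0.03,0],
    [0.0084,0.03,0],
    [0.0084,0.03,0],
    [0.0084,0.03,0],
    [0.0084,0.03,0],
    [0.0084,0.03,0],
    [0.0084,0.03,0],
    [0.0084,0.03,0],
  ],
  angular=[
    [0,0,5.15],
    [0,0,5.15],
    [0,0,5.15],
    [0,0,5.15],
    [0,0,5.15],
    [0,0,5.15],
    [0,0,5.15],
    [0,0,5.15],
    [0,0,5.15],
    [0,0,5.15],
  ],
  hand=[-1,-1,-1,-1,-1,-1,-1,-1,-1,-1],
)

```text
time_s: 4.87
position: [0.5703, 0.0327, 0.1997]
tool_rot: [-3.139, 0.003, 0.713]
ft_force: [1.1, 0.6, -4.8]
width: 0.237
gripper_force: 30.0
```

Call:
apply_moves(
  xyz=[
    [0,0,0],
    [0,0,0],
    [0,0,0],
  ],
  angular=[
    [0,0,0],
    [0,0,0],
    [0,0,0],
  ],
  hand=[-1,-1,-1],
)

```text
time_s: 5.12
position: [0.5703, 0.0309, 0.2004]
tool_rot: [-3.14, 0.002, 0.708]
ft_force: [0.1, 0.2, -4.9]
width: 0.232
gripper_force: 30.0
```

```bash
python3 - <<'E'
from h import *
A=[]
for n in('scene','top'):
    p,d=vision.snapshot(n); np.savez(n+'1.npz',p=p,d=d)
    u,v=proj(n,[.6,.05,.21])[0].astype(int); A.append(cv2.resize(p[v-50:v+50,u-50:u+50],(400,400),interpolation=cv2.INTER_CUBIC))
    w=cloud(n,d).reshape(-1,3); w=w[np.isfinite(w[:,0])]
    k=w[(abs(w[:,2]-.219)<.03)&(np.hypot(w[:,0]-.618,w[:,1]-.073)<.053)]
    ax=np.array([np.cos(np.radians(40.6)),np.sin(np.radians(40.6))])
    s=(k[:,:2]-[.618,.073])@ax; print(n,len(k),np.median(k,0).round(4),np.polyfit(s,k[:,2],1).round(4))
    print(np.percentile(k[:,2],[5,50,95]).round(3))
cv2.imwrite('pics/c2.png',np.hstack(A)); s=readout.get_state(); print(s['position'],s['tool_rot'],s['ft_force'],s['wrist_torque'])
E
```

```text
scene 990 [0.6331 0.0693 0.2282] [-0.0565  0.2266]
[0.213 0.228 0.231]
top 9 [0.6165 0.118  0.2265] [0.0232 0.2263]
[0.224 0.226 0.23 ]
[0.57059852 0.0302793  0.20114643] [-3.14065563e+00  1.32869166e-03  7.07154508e-01] [-0.90511622 -0.9925941  -4.82663488] [-0.1472512   0.17541923 -0.0192216 ]
```

View pics/c2.png

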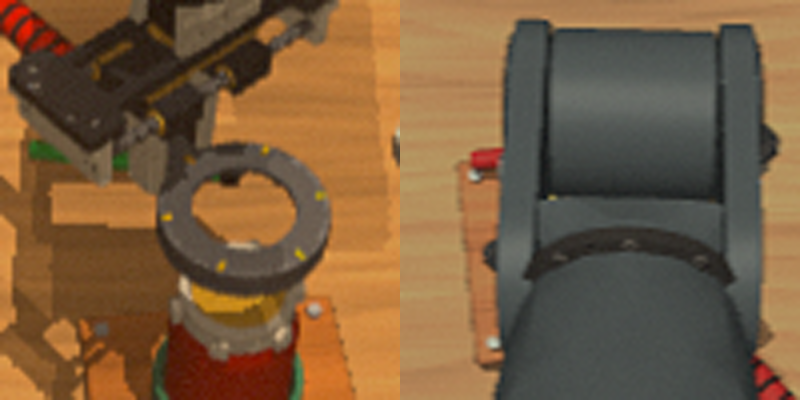

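The scene view shows the ring held level at about (245,215) in the crop, above the band; the top view is blocked by the arm. Now I measure the ring's tilt, centre and mark angle.

```bash
cat > ring.py <<'E'
from h import *
from scipy.optimize import minimize
def ring(p,d,c0,zt,n='scene'):
    w=cloud(n,d).reshape(-1,3); w=w[np.isfinite(w[:,0])]
    k=w[(abs(w[:,2]-zt)<.008)&(np.hypot(w[:,0]-c0[0],w[:,1]-c0[1])<.055)]
    for _ in range(4):
        C=np.linalg.lstsq(np.c_[k[:,:2]-c0,np.ones(len(k))],k[:,2],rcond=None)[0]
        k=k[abs(np.c_[k[:,:2]-c0,np.ones(len(k))]@C-k[:,2])<.003]
    a=np.linspace(0,2*np.pi,120,endpoint=False); S=cv2.cvtColor(p,cv2.COLOR_BGR2HSV)[...,1].astype(float)
    def pts(c,rr,al):
        x=c[0]+rr*np.cos(al);y=c[1]+rr*np.sin(al); return proj(n,np.c_[x,y,C[0]*(x-c0[0])+C[1]*(y-c0[1])+C[2]])
    # dark annulus: mean grey level inside vs just outside edges
    G=cv2.cvtColor(p,cv2.COLOR_BGR2GRAY).astype(float)
    def cost(c):
        g=lambda rr:samp(S,pts(c,rr,a)); return np.mean([g(.034).mean(),g(.04).mean(),g(.047).mean()])-.5*g(.027).mean()
    best=min((cost((x,y)),x,y) for x in c0[0]+np.arange(-.012,.0121,.002) for y in c0[1]+np.arange(-.012,.0121,.002))
    f=minimize(cost,best[1:],method='Nelder-Mead',options=dict(initial_simplex=np.array(best[1:])+np.array([[0,0],[.002,0],[0,.002]])))
    c=f.x; ph=[]
    for rr in(.044,.047):
        s=samp(S,pts(c,rr,a)); q=(s*np.exp(6j*a)).mean(); ph.append((np.degrees(np.angle(q))/6%60,abs(q)))
    kk=k[np.hypot(*(k[:,:2]-c).T)<.06]
    return c,C,ph,len(k),((k.min(0)+k.max(0))/2)
if __name__=='__main__':
    z=np.load('scene1.npz'); print(ring(z['p'],z['d'],np.array([.618,.073]),.228))
E
python3 ring.py
```

```text
(array([0.61784459, 0.07078451]), array([-0.01561358, -0.00695599,  0.22855889]), [(np.float64(41.40230999735596), np.float64(12.462067215070999)), (np.float64(41.76651906508259), np.float64(12.21408279200788))], 772, array([0.61800845, 0.07076468, 0.2284986 ]))
```

Call:
apply_moves(
  xyz=[
    [-0.0005,0.003,0],
    [0,0,-0.01],
    [0,0,-0.01],
    [0,0,-0.01],
    [0,0,-0.01],
    [0,0,-0.008],
    [0,0,-0.006],
    [0,0,0],
    [0,0,0],
    [0,0,0],
  ],
  angular=[
    [0,0,-0.8],
    [0,0,0],
    [0,0,0],
    [0,0,0],
    [0,0,0],
    [0,0,0],
    [0,0,0],
    [0,0,0],
    [0,0,0],
    [0,0,0],
  ],
  hand=[-1,-1,-1,-1,-1,-1,-1,-1,-1,-1],
)

```text
time_s: 6.05
position: [0.5709, 0.0342, 0.1484]
tool_rot: [3.141, -0.001, 0.695]
ft_force: [0.3, -0.6, -4.8]
width: 0.231
gripper_force: 30.0
```

```bash
python3 - <<'E'
from ring import *
p,d=vision.snapshot('scene'); print(ring(p,d,np.array([.618,.073]),.175))
u,v=proj('scene',[.618,.073,.17])[0].astype(int); cv2.imwrite('pics/c3.png',cv2.resize(p[v-35:v+35,u-40:u+40],(560,490),interpolation=cv2.INTER_CUBIC))
s=readout.get_state(); print(s['position'],s['ft_force'])
E
```

```text
(array([0.61899229, 0.07332194]), array([-0.01380066, -0.00382512,  0.17673986]), [(np.float64(40.55626676572996), np.float64(12.683583917416929)), (np.float64(40.82631488180692), np.float64(10.795428324946386))], 720, array([0.61969286, 0.07338867, 0.1766131 ]))
[0.57097136 0.03416167 0.14858809] [ 0.72646995 -0.26292487 -5.45263298]
```

View pics/c3.png

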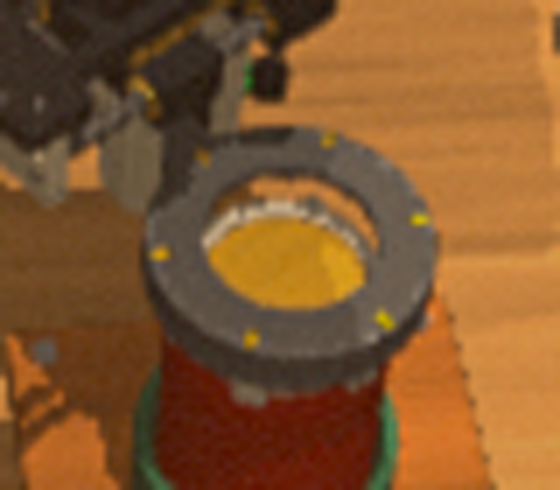

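The ring is centred over the band, with lugs just showing below it near (248,392), (355,380) and (425,318). I check those against the projected lug model.

```bash
python3 - <<'E'
from ring import *
z=np.load('scene0.npz'); p0=z['p']
u,v=proj('scene',[.618,.073,.17])[0].astype(int)
for A in(37,40.6,44):
    for zz in(.134,.141):
        q=proj('scene',[[.6179+.042*np.cos(t),.0731+.042*np.sin(t),zz] for t in np.radians(A+60*np.arange(-2,3))]); print(A,zz,[tuple(x) for x in ((q-[u-40,v-35])*7+3).round(0).astype(int)])
# model phase from initial scene picture: saturation (steel = low) sampled just outside band
S=cv2.cvtColor(p0,cv2.COLOR_BGR2HSV)[...,1].astype(float); b=np.radians(np.arange(-95,105,1))
def lugmap(A):
    m=0
    for zz in(.136,.140):
        for k in range(-3,4):
            t0=np.radians(A+60*k); 
            if not -100<A+60*k<85: continue
            tt=t0+np.linspace(-.13,.13,7); g=t0+np.radians(30)+np.linspace(-.3,.3,9)
            f=lambda x:samp(S,proj('scene',np.c_[.6179+.0415*np.cos(x),.0731+.0415*np.sin(x),0*x+zz])).mean()
            m+=f(tt)-.5*f(g)
    return m
print([(A,round(float(lugmap(A)))) for A in range(30,52,1)])
E
```

```text
37 0.134 [(np.int64(163), np.int64(323)), (np.int64(240), np.int64(402)), (np.int64(359), np.int64(389)), (np.int64(397), np.int64(300)), (np.int64(320), np.int64(225))]
37 0.141 [(np.int64(164), np.int64(311)), (np.int64(241), np.int64(390)), (np.int64(361), np.int64(378)), (np.int64(399), np.int64(288)), (np.int64(322), np.int64(213))]
40.6 0.134 [(np.int64(165), np.int64(329)), (np.int64(247), np.int64(404)), (np.int64(365), np.int64(386)), (np.int64(395), np.int64(294)), (np.int64(313), np.int64(223))]
40.6 0.141 [(np.int64(166), np.int64(317)), (np.int64(248), np.int64(393)), (np.int64(367), np.int64(374)), (np.int64(397), np.int64(282)), (np.int64(315), np.int64(211))]
44 0.134 [(np.int64(167), np.int64(335)), (np.int64(254), np.int64(406)), (np.int64(370), np.int64(382)), (np.int64(393), np.int64(288)), (np.int64(306), np.int64(221))]
44 0.141 [(np.int64(167), np.int64(323)), (np.int64(255), np.int64(394)), (np.int64(372), np.int64(370)), (np.int64(395), np.int64(276)), (np.int64(308), np.int64(209))]
[(30, 389), (31, 348), (32, 310), (33, 271), (34, 231), (35, 196), (36, 156), (37, 121), (38, 89), (39, 63), (40, 45), (41, 40), (42, 46), (43, 63), (44, 86), (45, 114), (46, 150), (47, 182), (48, 224), (49, 265), (50, 309), (51, 356)]
```

Call:
apply_moves(
  xyz=[
    [-0.0008,0,-0.002],
    [0,0,-0.002],
    [0,0,-0.002],
    [0,0,-0.002],
    [0,0,-0.002],
  ],
  angular=[
    [0,0,0.3],
    [0,0,0],
    [0,0,0],
    [0,0,0],
    [0,0,0],
  ],
  hand=[-1,-1,-1,-1,-1],
)

```text
time_s: 6.52
position: [0.5698, 0.0342, 0.1378]
tool_rot: [-3.142, 0.0, 0.7]
ft_force: [0.6, 0.4, -6.1]
width: 0.233
gripper_force: 30.0
```

Call:
apply_moves(
  xyz=[
    [0,0,-0.0015],
    [0,0,-0.0015],
    [0,0,-0.0015],
  ],
  angular=[
    [0,0,0],
    [0,0,0],
    [0,0,0],
  ],
  hand=[-1,-1,-1],
)

```text
time_s: 6.77
position: [0.5698, 0.0342, 0.1334]
tool_rot: [-3.142, 0.0, 0.7]
ft_force: [0.3, -1.0, -6.5]
width: 0.236
gripper_force: 30.0
```

Call:
apply_moves(
  xyz=[
    [0,0,-0.001],
    [0,0,-0.001],
    [0,0,-0.001],
  ],
  angular=[
    [0,0,0],
    [0,0,0],
    [0,0,0],
  ],
  hand=[-1,-1,-1],
)

```text
time_s: 7.02
position: [0.5698, 0.0342, 0.1305]
tool_rot: [3.142, -0.0, 0.7]
ft_force: [0.0, -0.3, -5.9]
width: 0.232
gripper_force: 30.0
```

Call:
apply_moves(
  xyz=[
    [0,0,-0.001],
    [0,0,-0.001],
  ],
  angular=[
    [0,0,0],
    [0,0,0],
  ],
  hand=[-1,-1],
)

```text
time_s: 7.18
position: [0.5699, 0.0342, 0.1285]
tool_rot: [3.142, -0.0, 0.7]
ft_force: [0.3, -0.2, -5.0]
width: 0.237
gripper_force: 30.0
```

Call:
apply_moves(
  xyz=[
    [0,0,-0.0007],
    [0,0,-0.0007],
  ],
  angular=[
    [0,0,0],
    [0,0,0],
  ],
  hand=[-1,-1],
)

```text
time_s: 7.35
position: [0.5699, 0.0342, 0.1273]
tool_rot: [3.141, -0.0, 0.7]
ft_force: [-0.7, -0.0, -1.5]
width: 0.234
gripper_force: 30.0
```

```bash
python3 - <<'E'
from ring import *
p,d=vision.snapshot('scene'); print(ring(p,d,np.array([.618,.073]),.155)); s=readout.get_state(); print(s['position'],s['ft_force'],s['wrist_torque'])
E
```

```text
(array([0.61836632, 0.07304734]), array([-0.00492368, -0.00264333,  0.15534619]), [(np.float64(41.48203528583838), np.float64(10.712833388913243)), (np.float64(41.85387648845979), np.float64(10.732109621867695))], 555, array([0.61761822, 0.07341481, 0.15473562]))
[0.56994843 0.03416431 0.12725986] [-2.19306994 -0.43318074 -2.66413694] [0.02602863 0.15856436 0.04050002]
```

Call:
apply_moves(
  xyz=[
    [0,0,-0.0005],
    [0,0,0],
    [0,0,0],
    [0,0,0],
    [0,0,0],
  ],
  angular=[
    [0,0,0],
    [0,0,0],
    [0,0,0],
    [0,0,0],
    [0,0,0],
  ],
  hand=[-1,-0.1,-0.1,-0.1,-0.1],
)

```text
time_s: 7.82
position: [0.57, 0.0342, 0.1268]
tool_rot: [3.141, -0.0, 0.7]
ft_force: [-0.5, 0.5, -0.3]
width: 0.438
gripper_force: 0.0
```

```bash
python3 - <<'E'
from ring import *
p,d=vision.snapshot('scene'); print(ring(p,d,np.array([.618,.073]),.155)); s=readout.get_state(); print(s['position'],s['ft_force'],s['joint_pos'],s['width'])
E
```

```text
(array([0.61829923, 0.07297013]), array([0.00334053, 0.00220162, 0.15524822]), [(np.float64(40.59751774424963), np.float64(9.8672896273898)), (np.float64(40.35276994854086), np.float64(10.154359058712696))], 574, array([0.61756047, 0.07372668, 0.15465681]))
[0.57002166 0.03418468 0.12680904] [-0.22404556 -0.47682265  0.43066389] [-2.16365847e-02  4.96802444e-01  1.67972110e+00  3.96354074e-05
  9.64507365e-01  8.48995671e-01] 0.4431424004289886
```

Call:
apply_moves(
  xyz=[
    [0,0,0.02],
    [0,0,0.025],
    [0,0,0.015],
    [-0.025,-0.022,0],
    [-0.025,-0.022,0],
    [-0.025,-0.022,0],
    [-0.025,-0.022,0],
    [0,0,0],
    [0,0,0],
  ],
  angular=[
    [0,0,0],
    [0,0,0],
    [0,0,0],
    [0,0,0],
    [0,0,0],
    [0,0,0],
    [0,0,0],
    [0,0,0],
    [0,0,0],
  ],
  hand=[-0.1,-0.1,-0.1,0,0,0,0,0,0],
)

```text
time_s: 8.62
position: [0.4695, -0.0545, 0.1871]
tool_rot: [3.141, -0.001, 0.698]
ft_force: [0.4, -0.5, 1.1]
width: 0.498
gripper_force: 0.0
```

Call:
apply_moves(
  xyz=[
    [0,0,-0.02],
    [0,0,-0.025],
    [0,0,-0.015],
    [0,0,-0.004],
    [0,0,0],
    [0,0,0],
  ],
  angular=[
    [0,0,0],
    [0,0,0],
    [0,0,0],
    [0,0,0],
    [0,0,0],
    [0,0,0],
  ],
  hand=[0,0,0,0,0,0],
)

```text
time_s: 9.12
position: [0.4706, -0.0536, 0.1232]
tool_rot: [3.141, -0.001, 0.701]
ft_force: [-0.0, 0.1, 0.2]
width: 0.499
gripper_force: 0.0
```

```bash
python3 - <<'E'
from h import *
p,d=vision.snapshot('scene'); u,v=proj('scene',[.54,.01,.15])[0].astype(int); cv2.imwrite('pics/c4.png',cv2.resize(p[v-60:v+60,u-80:u+80],(640,480),interpolation=cv2.INTER_CUBIC))
s=readout.get_state(); print(s['position'],s['ft_force'],s['width'])
E
```

```text
[ 0.47070201 -0.05369928  0.12353392] [ 0.5456036   0.27132125 -0.27817905] 0.49923192981784653
```

View pics/c4.png

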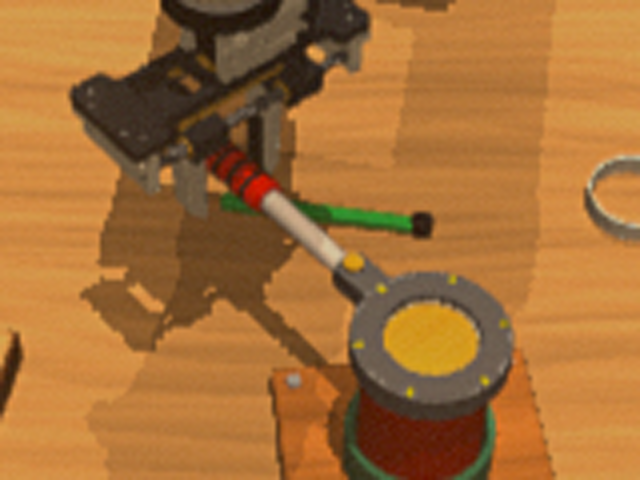

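The fingers straddle the red grip at about (240,175), and the ring is seated at (432,338). Now I compute the arc steps.

```bash
python3 - <<'E'
import numpy as np
def arc(a,b,n):
    t=np.radians(np.linspace(a,b,n+1)); P=np.c_[.618+.195*np.cos(t),.073+.195*np.sin(t)]; return np.diff(P,axis=0).round(4).tolist()
print(arc(220.3,200.3,10))
for a in range(200,155,-5): print(a,np.diff(np.array([[.195*np.cos(t),.195*np.sin(t)] for t in np.radians([a,a-.6])]),axis=0).round(5))
E
```

```text
[[-0.0043, 0.0053], [-0.0041, 0.0054], [-0.0039, 0.0056], [-0.0037, 0.0057], [-0.0035, 0.0058], [-0.0033, 0.0059], [-0.0031, 0.006], [-0.0029, 0.0062], [-0.0027, 0.0063], [-0.0025, 0.0063]]
200 [[-0.00069  0.00192]]
195 [[-0.00052  0.00198]]
190 [[-0.00034  0.00201]]
185 [[-0.00017  0.00204]]
180 [[1.00e-05 2.04e-03]]
175 [[0.00019 0.00203]]
170 [[0.00037 0.00201]]
165 [[0.00054 0.00197]]
160 [[0.00071 0.00192]]
```

Call:
apply_moves(
  xyz=[
    [-0.0043,0.0053,0],
    [-0.0041,0.0054,0],
    [-0.0039,0.0056,0],
    [-0.0037,0.0057,0],
    [-0.0035,0.0058,0],
  ],
  angular=[
    [0,0,-2],
    [0,0,-2],
    [0,0,-2],
    [0,0,-2],
    [0,0,-2],
  ],
  hand=[0,0,0,0,0],
)

```text
time_s: 9.58
position: [0.451, -0.0261, 0.1238]
tool_rot: [3.14, -0.002, 0.524]
ft_force: [-0.3, -3.1, 0.4]
width: 0.505
gripper_force: 1.2
```

Call:
apply_moves(
  xyz=[
    [-0.0033,0.0059,0],
    [-0.0031,0.006,0],
    [-0.0029,0.0062,0],
    [-0.0027,0.0063,0],
    [-0.0025,0.0063,0],
  ],
  angular=[
    [0,0,-2],
    [0,0,-2],
    [0,0,-2],
    [0,0,-2],
    [0,0,-2],
  ],
  hand=[0,0,0,0,0],
)

```text
time_s: 10.0
position: [0.4363, 0.0047, 0.1237]
tool_rot: [3.14, -0.001, 0.35]
ft_force: [-0.4, -2.7, 0.6]
width: 0.496
gripper_force: 1.2
```

Call:
apply_moves(
  xyz=[
    [-0.0011,0.0032,0],
    [-0.0011,0.0032,0],
    [-0.001,0.0032,0],
    [-0.001,0.0032,0],
  ],
  angular=[
    [0,0,-1],
    [0,0,-1],
    [0,0,-1],
    [0,0,-1],
  ],
  hand=[0,0,0,0],
)

```text
time_s: 10.33
position: [0.432, 0.0176, 0.123]
tool_rot: [3.141, -0.001, 0.28]
ft_force: [0.2, -3.3, 1.7]
width: 0.504
gripper_force: 1.3
```

Call:
apply_moves(
  xyz=[
    [-0.0009,0.0033,0],
    [-0.0009,0.0033,0],
    [-0.0008,0.0033,0],
    [-0.0008,0.0033,0],
  ],
  angular=[
    [0,0,-1],
    [0,0,-1],
    [0,0,-1],
    [0,0,-1],
  ],
  hand=[0,0,0,0],
)

```text
time_s: 10.67
position: [0.4284, 0.0309, 0.1228]
tool_rot: [3.141, -0.0, 0.21]
ft_force: [0.5, -2.3, 0.5]
width: 0.496
gripper_force: 1.3
```

Still running on. TCP is at 192.5°.

Call:
apply_moves(
  xyz=[
    [-0.0007,0.0033,0],
    [-0.0007,0.0033,0],
    [-0.0006,0.0033,0],
    [-0.0005,0.0034,0],
  ],
  angular=[
    [0,0,-1],
    [0,0,-1],
    [0,0,-1],
    [0,0,-1],
  ],
  hand=[0,0,0,0],
)

```text
time_s: 11.0
position: [0.4259, 0.0442, 0.1228]
tool_rot: [3.141, -0.0, 0.14]
ft_force: [0.6, -2.9, 1.2]
width: 0.503
gripper_force: 1.3
```

Call:
apply_moves(
  xyz=[
    [-0.0005,0.0034,0],
    [-0.0004,0.0034,0],
    [-0.0004,0.0034,0],
    [-0.0003,0.0034,0],
  ],
  angular=[
    [0,0,-1],
    [0,0,-1],
    [0,0,-1],
    [0,0,-1],
  ],
  hand=[0,0,0,0],
)

```text
time_s: 11.33
position: [0.4242, 0.0578, 0.1227]
tool_rot: [3.142, -0.0, 0.07]
ft_force: [-0.6, -2.9, 0.9]
width: 0.499
gripper_force: 1.3
```

Call:
apply_moves(
  xyz=[
    [-0.0002,0.0034,0],
    [-0.0002,0.0034,0],
    [-0.0001,0.0034,0],
    [-0.0001,0.0034,0],
  ],
  angular=[
    [0,0,-1],
    [0,0,-1],
    [0,0,-1],
    [0,0,-1],
  ],
  hand=[0,0,0,0],
)

```text
time_s: 11.67
position: [0.4236, 0.0711, 0.1227]
tool_rot: [3.141, -0.0, 0.001]
ft_force: [-0.1, -6.1, 1.6]
width: 0.502
gripper_force: 3.1
```

Call:
apply_moves(
  xyz=[
    [0,0.0034,0],
    [0,0.0034,0],
    [0.0001,0.0034,0],
  ],
  angular=[
    [0,0,-1],
    [0,0,-1],
    [0,0,-1],
  ],
  hand=[0,0,0],
)

```text
time_s: 11.92
position: [0.4237, 0.0813, 0.1227]
tool_rot: [3.141, -0.0, -0.051]
ft_force: [0.5, -7.3, 0.5]
width: 0.504
gripper_force: 3.3
```

Call:
apply_moves(
  xyz=[
    [0.0001,0.0034,0],
    [0.0002,0.0034,0],
    [0,0,0],
  ],
  angular=[
    [0,0,-1],
    [0,0,-1],
    [0,0,0],
  ],
  hand=[0,0,0],
)

```text
time_s: 12.17
position: [0.424, 0.0882, 0.1227]
tool_rot: [3.141, -0.0, -0.086]
ft_force: [1.1, -8.4, 1.1]
width: 0.508
gripper_force: 3.9
```

```bash
cat > click.py <<'E'
from ring import *
p,d=vision.snapshot('scene'); c,C,ph,n,_=ring(p,d,np.array([.618,.073]),.155)
s=readout.get_state(); print('ring',c.round(4),C.round(4),ph,s['position'].round(4),s['ft_force'].round(1))
# handle: steel tube + grip, z .135-.16, beyond hinge
w=cloud('scene',d).reshape(-1,3); hsv=cv2.cvtColor(p,cv2.COLOR_BGR2HSV).reshape(-1,3)
ok=np.isfinite(w[:,0])&(abs(w[:,2]-.15)<.012); q=w[ok]-[c[0],c[1],0]; rr=np.hypot(q[:,0],q[:,1])
for lo,hi in((.053,.07),(.08,.1),(.1,.12),(.12,.14),(.14,.16)):
    k=q[(rr>lo)&(rr<hi)&(q[:,0]<0)]; m=np.median(k,0) if len(k) else np.full(3,np.nan); print(lo,len(k),m.round(4),np.degrees(np.arctan2(m[1],m[0]))%360)
k=q[(rr>.08)&(rr<.14)&(q[:,0]<0)&(abs(q[:,1])<.09)]; f=np.polyfit(k[:,0],k[:,1],1); print('handle dir',np.degrees(np.arctan(f[0])))
E
python3 click.py
```

```text
ring [0.6185 0.0728] [0.0055 0.0041 0.1553] [(np.float64(0.9338643289554077), np.float64(12.663721196726119)), (np.float64(0.8037164136163187), np.float64(11.925133480107096))] [0.4239 0.088  0.1227] [ 0.2 -7.8  1.1]
0.053 53 [-0.0626 -0.0016  0.1558] 181.49175402323291
0.08 33 [-0.0914 -0.0004  0.1522] 180.23426365798136
0.1 32 [-0.1097 -0.0014  0.1519] 180.7257845077694
0.12 34 [-0.1281  0.0005  0.1523] 179.75596490694102
0.14 54 [-0.1537  0.0006  0.1516] 179.76466272652067
handle dir -1.2573303975385273
```

Call:
apply_moves(
  xyz=[
    [0.0003,0.003,0],
    [0.0004,0.003,0],
    [0.0004,0.003,0],
    [0.0005,0.003,0],
  ],
  angular=[
    [0,0,-1.3],
    [0,0,-1.3],
    [0,0,-1.3],
    [0,0,-1.3],
  ],
  hand=[0,0,0,0],
)

```text
time_s: 12.55
position: [0.4258, 0.0999, 0.1228]
tool_rot: [3.141, -0.001, -0.177]
ft_force: [0.5, -8.3, 0.7]
width: 0.502
gripper_force: 4.0
```

```bash
python3 click.py
```

```text
ring [0.6184 0.0727] [ 0.0024 -0.006   0.1553] [(np.float64(0.7954865368220179), np.float64(11.76844127777574)), (np.float64(0.9038702713526648), np.float64(11.594897415177774))] [0.4259 0.1002 0.1228] [ 1.4 -7.8  1.8]
0.053 53 [-0.0616 -0.0019  0.156 ] 181.76810468320494
0.08 28 [-0.0908  0.0012  0.1524] 179.24142075840325
0.1 37 [-0.1087  0.0057  0.1521] 176.9939364383933
0.12 33 [-0.1289  0.0071  0.1521] 176.8543046635117
0.14 52 [-0.1534  0.0098  0.1526] 176.34996613114208
handle dir -7.443228738330251
```

Call:
apply_moves(
  xyz=[
    [0.0005,0.003,0],
    [0.0006,0.003,0],
    [0,0,0],
    [0,0,0],
    [0,0,0],
  ],
  angular=[
    [0,0,-1.3],
    [0,0,-1.3],
    [0,0,0],
    [0,0,0],
    [0,0,0],
  ],
  hand=[0,0,0,0,0],
)

```text
time_s: 13.02
position: [0.4271, 0.1058, 0.1228]
tool_rot: [3.141, -0.001, -0.221]
ft_force: [1.5, -8.9, 0.8]
width: 0.503
gripper_force: 4.0
```

```bash
python3 click.py
```

```text
ring [0.6183 0.0728] [-0.0021  0.0005  0.1553] [(np.float64(0.02418424180974293), np.float64(12.240105710998849)), (np.float64(0.41600049313347554), np.float64(12.452739156707517))] [0.4271 0.1057 0.1228] [ 2.2 -8.3  1.4]
0.053 52 [-6.300e-02  1.000e-04  1.561e-01] 179.9013393425628
0.08 33 [-0.0922  0.0045  0.1522] 177.20982526034337
0.1 33 [-0.111   0.0064  0.1521] 176.70709870060656
0.12 34 [-0.1295  0.0101  0.1523] 175.555435132466
0.14 50 [-0.1524  0.0137  0.1527] 174.84529785342764
handle dir -10.63345939340385
```

Call:
apply_moves(
  xyz=[
    [0.0006,0.003,0],
    [0,0,0],
    [0,0,0],
    [-0.0006,-0.003,0],
    [-0.0006,-0.003,0],
    [-0.0005,-0.003,0],
    [-0.0005,-0.003,0],
    [-0.0004,-0.003,0],
  ],
  angular=[
    [0,0,-1.3],
    [0,0,0],
    [0,0,0],
    [0,0,1.3],
    [0,0,1.3],
    [0,0,1.3],
    [0,0,1.3],
    [0,0,1.3],
  ],
  hand=[0,0,0,0,0,0,0,0],
)

```text
time_s: 13.73
position: [0.4247, 0.0936, 0.1227]
tool_rot: [3.141, -0.0, -0.13]
ft_force: [0.8, -6.7, 1.2]
width: 0.502
gripper_force: 3.9
```

Call:
apply_moves(
  xyz=[
    [-0.0004,-0.0025,0],
    [-0.0003,-0.0025,0],
  ],
  angular=[
    [0,0,1.2],
    [0,0,1.2],
  ],
  hand=[0,0,0,0],
)

```text
validation failed for argument at $.ha...
```

Call:
apply_moves(
  xyz=[
    [-0.0004,-0.0025,0],
    [-0.0003,-0.0025,0],
  ],
  angular=[
    [0,0,1.2],
    [0,0,1.2],
  ],
  hand=[0,0],
)

```text
time_s: 13.9
position: [0.4239, 0.0886, 0.1227]
tool_rot: [3.141, -0.0, -0.088]
ft_force: [0.8, -8.2, 1.7]
width: 0.498
gripper_force: 3.9
```

Call:
apply_moves(
  xyz=[
    [-0.0002,-0.0015,0],
    [-0.0002,-0.0015,0],
    [0,0,0],
  ],
  angular=[
    [0,0,0.7],
    [0,0,0.7],
    [0,0,0],
  ],
  hand=[0,0,0],
)

```text
time_s: 14.15
position: [0.4236, 0.0856, 0.1227]
tool_rot: [3.141, -0.0, -0.064]
ft_force: [0.2, -7.8, 1.6]
width: 0.5
gripper_force: 3.9
```

Call:
apply_moves(
  xyz=[
    [-0.0001,-0.0015,0],
    [-0.0001,-0.0015,0],
    [0,0,0],
  ],
  angular=[
    [0,0,0.6],
    [0,0,0.6],
    [0,0,0],
  ],
  hand=[0,0,0],
)

```text
time_s: 14.4
position: [0.4234, 0.0829, 0.1227]
tool_rot: [3.141, -0.0, -0.043]
ft_force: [0.4, -5.5, 1.0]
width: 0.499
gripper_force: 2.6
```

```bash
python3 click.py
```

```text
ring [0.6183 0.0728] [0.0057 0.0007 0.1551] [(np.float64(0.4865667496781181), np.float64(11.974276393315483)), (np.float64(0.5521229589080747), np.float64(11.26273530911797))] [0.4234 0.083  0.1227] [ 0.1 -5.   1.3]
0.053 54 [-0.0606 -0.0018  0.156 ] 181.66886729876862
0.08 30 [-0.0912 -0.0026  0.153 ] 181.63696270977135
0.1 31 [-0.1087 -0.0013  0.1525] 180.67870957823848
0.12 36 [-0.1288 -0.0021  0.1521] 180.95273553444616
0.14 54 [-0.1543 -0.0022  0.153 ] 180.80402377612126
handle dir 0.4113535522578545
```

Straight, with the force falling off. I back off slowly until the finger is just clear.

Call:
apply_moves(
  xyz=[
    [0,-0.001,0],
    [0,-0.001,0],
    [0,-0.001,0],
    [0,-0.001,0],
    [0,0,0],
  ],
  angular=[
    [0,0,0.5],
    [0,0,0.5],
    [0,0,0.3],
    [0,0,0.2],
    [0,0,0],
  ],
  hand=[0,0,0,0,0],
)

```text
time_s: 14.87
position: [0.4233, 0.0792, 0.1226]
tool_rot: [-3.141, -0.0, -0.017]
ft_force: [0.3, -1.2, 0.4]
width: 0.499
gripper_force: 0.3
```

Call:
apply_moves(
  xyz=[
    [0,-0.002,0],
    [0,-0.002,0],
    [0,-0.002,0],
    [0,0,0],
    [0,0,0.01],
    [0,0,0.02],
    [0,0,0.03],
    [0,0,0.03],
    [0,0,0.03],
    [0,0,0],
  ],
  angular=[
    [0,0,0],
    [0,0,0],
    [0,0,0],
    [0,0,0],
    [0,0,0],
    [0,0,0],
    [0,0,0],
    [0,0,0],
    [0,0,0],
    [0,0,0],
  ],
  hand=[0,0,0,0,0,0,0,0,0,0],
)

```text
time_s: 15.7
position: [0.4255, 0.0733, 0.2476]
tool_rot: [-3.141, -0.008, -0.017]
ft_force: [0.4, -0.7, 0.6]
width: 0.501
gripper_force: 0.0
```

```bash
python3 click.py; python3 - <<'E'
from h import *
p,d=vision.snapshot('scene'); cv2.imwrite('pics/end.png',p)
E
```

```text
ring [0.6186 0.0728] [-0.0028 -0.0055  0.1553] [(np.float64(1.5003519158046015), np.float64(11.998305848536805)), (np.float64(1.706124491690171), np.float64(12.18122637362026))] [0.4245 0.0733 0.2449] [ 0.2  0.3 -0.4]
0.053 47 [-0.0607 -0.0023  0.1564] 182.15158090096924
0.08 32 [-0.092  -0.0029  0.1527] 181.8357505822061
0.1 34 [-0.1101 -0.0041  0.1525] 182.14333773911818
0.12 33 [-0.1298 -0.0057  0.1524] 182.52944335091624
0.14 52 [-0.1539 -0.0049  0.1529] 181.82135470640083
handle dir 1.337005299129268
```

View pics/end.png

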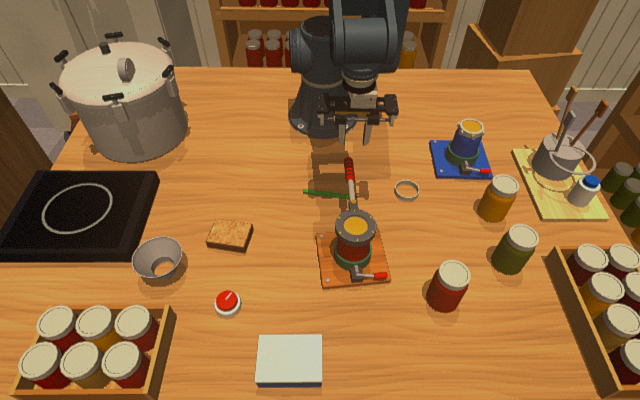

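The picture shows the wrench sitting on the band at (355,228), its handle straight up to (349,165). The gripper is clear and the other things have not moved. Handing in.

```bash
python3 -c "
from cell import r
print(r.sign_off())"
```

```text
the job is handed in; nothing more can be done
None
```

I handed the job in at about 16 s of the 64 s: by camera, the wrench ring sits fully down and level on the band and the handle is straight and released. The hinge broke over to about 0.2 rad at about 8–9 N. The seal can't be seen, so I judged the band tight from the pull. After release the ring read about 1° back, which may just be play in the notches. No verdict came back.

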